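# Drop the sprocket carrier into its hub and latch the keeper

## Robot

A 6-joint arm with a two-finger parallel gripper is mounted at the origin on the work surface. World frame = base frame: x ahead of the robot, y to its left, z up, the work surface at z = 0. Lengths are in mm, angles in rad, forces in N, time in s.
With the tool pointing down it reaches from about 350 to 775 mm from the base axis. Payload 7.3 kg.
Tool frame: the origin (TCP) lies at the very end of the fingers, on their centre line; the grasp point (between the pads) lies 19 mm behind it; z points along the fingers, x is the direction in which the jaws open and shut, and the axes are right-handed (so a half turn about z gives the same grasp; the last joint's range is limited). The gripper opens to 92 mm and grips with 3 to 60 N. Pads are 19 mm wide; open, the fingers measure 130 mm over their backs; the gripper's body (75 mm by 190 mm) begins 47 mm behind the grasp point.
Start: joints at [-1.368, 0.342, 1.524, -0, 1.275, -0.146], TCP at [179.453, -493.402, 189.741] pointing down, gripper open.
Joint ranges: [-2.53, 2.53], [-0.77, 2.02], [0.04, 2.7], [-1, 4.14], [0.28, 2.66], [-3.11, 3.11]. Speed limits (rad/s): [2.57, 2.57, 3.14, 3.14, 3.14, 3.14].

## Interface

Orientations are given as [roll, pitch, yaw] about the fixed x, y, z axes, in that order (R = Rz(yaw) Ry(pitch) Rx(roll)).
In Python, from plant import bot, capture, camera_params gives the robot as it stands.
- The arm moves only by the shell command python3 -m jog 'ROWS' [OPENING]. ROWS is a JSON object of lists of equal length, an entry for each row: "xyz": the shift along the world's x, y, z as a fraction of full scale, a list of three; "angular": the turn, a rotation vector about the world's x, y, z as a fraction of full scale, a list of three. In form: {"xyz": [[x, y, z], ...], "angular": [[wx, wy, wz], ...]}. A call has 1 to 10 rows; each row shifts and turns the pose as measured when the row begins; what a row does not reach is not made up. Full scale, the value 1, is 2 cm for a shift and 6 degrees for a turn. A row lasts 1/10 s, in which the tool goes at most 50 mm and 8.59 degrees, less where a joint would pass 70% of its speed; a pose out of reach is approached as far as the arm can. A call with a number of a shift or a turn outside -1 to 1 is refused whole. A call with a gripper value outside its range is refused whole. OPENING is the closure, from -1 (fully open) to 1 (shut), set as the call begins (- or left out, the last holds). The fingers move at their own pace and stop on an object; the grip force is fixed at half the most. Time passes only in rows, so rows that do not move let the fingers close. It gives the time, the measured TCP pose, the force and the opening at its end, in the units of the state.
- bot.get_obs(): the state, without advancing time (a new reading comes with each control period).
- capture(name): name is "scene" or "side" or "wrist"; returns the picture (420x560x3 uint8, red, green, blue); there is no depth.
- camera_params(name): a dict with "fx", "fy", "cx", "cy" (pixels), "k1" (the pictures are not rectified: a ray, as slopes to the right and down, at radius r is drawn at 1 + k1 r^2 times it, then the intrinsics apply), "rvec" (rotation vector, rad) and "tvec" (3), from world to camera coordinates, as OpenCV has them. Camera axes: x right, y down, z forward; pixel columns grow to the right and rows downward; lengths in mm; the calibration is good to about 2 mm. A picture is of the moment at which its call begins: read the wrist's pose just before it. camera_params takes no time and is no camera call; for the wrist camera it gives the pose at the moment of the call.
- bot.close_job(): hands the job in, once; it reports no verdict.
The state is a dict: "time": time; "joint_positions": joint angles; "dq": joint speeds; "tau": joint torques, N m; "tool_pos": TCP position; "tcp_rot": TCP orientation; "contact_force": force on the tool from outside, world axes, zero at the start; "moment": the same for the moment, N m; "grip_width": finger opening in mm.
Only numpy, scipy, OpenCV 4.12 (cv2) and the standard library are available. Lean on these libraries where they do the work, as an engineer would, in place of code of your own. Each camera call takes 0.05 s, during which the arm holds its last target.

## Task

The sprocket carrier is lying on the wheel hub but sits proud, because the dogs under it have not found their hidden pockets. Push it round by its brass studs until it drops fully home on the hub, then swing the yellow keeper arm over the sprocket's rim as far as its stop, and leave the other things on the bench where they are.

Things in the scene. Friction and masses are not known exactly. Their poses are not given: they have to be found in the camera images.
- hub: Finned aluminium wheel-hub drum, 148 mm across, rim 83 mm above the bench, fixed on a blue 180 x 180 x 12 mm plate that is fixed to the bench. Origin: on the drum's vertical axis at bench level; z up; the keeper's pivot post stands on its +y side.
- hub_axis (a point): Point on the drum's axis in the plane of its rim. Inside the drum, hidden under the carrier, a ring with a flat top 75 mm above the bench has three pockets 29 mm wide, 120 degrees apart; their angle changes every time, is not shown and is unrelated to the hub's yaw. The ring is braked and does not turn.
- carrier: Loose steel sprocket carrier, 0.4 to 0.65 kg: toothed disc 169 mm across, 8 mm thick. Origin: centre of the disc's underside, z up. Proud, the origin is 93 mm above the bench; home on the rim 83 mm: it drops 10 mm by its own weight once its dogs meet the pockets (within about 3 degrees), then turns no more than a few degrees. A central boss 48 mm across rises 10 mm above the disc.
- stud (a point): Top centre of one of the carrier's three brass studs: 16 mm diameter, 50 mm from the axis, at 60, 180 and 300 degrees from the carrier's x axis (counter-clockwise from above; this one at 60), reaching from 8 to 40 mm above the carrier's origin. A sideways push of 4 to 12 N on a stud turns the carrier.
- dog (a point): Foot of one of three dogs under the carrier: 22 mm wide, 18 mm long, 52 mm from the axis at 0, 120, 240 degrees (this one at 0). They start 15 to 105 degrees from the pockets, so up to 105 degrees of turning is needed, either direction will do. A round boss under the carrier, 35 mm long, keeps it centred in the hub's bore with 1.2 mm play.
- keeper (a joint): Angle of the yellow keeper arm about its upright pivot, rad: 0 = at its stop, short end over the sprocket's rim, pointing at the drum's axis; grows to 1.7 as it opens, clockwise from above. Starts at 1.1 to 1.5, stays where left; about 2 N at the handle moves it. Arm 94.5 to 104.5 mm above the bench: it clears the seated disc by 3.5 mm, a proud disc blocks it.
- keeper_pivot (a point): Pivot of the keeper on the hub's +y side, 118 mm from the drum's axis, 94.5 mm above the bench; fixed to the hub. The arm's short end reaches 50 mm from it, the long end 75 mm the opposite way.
- keeper_grip (a point): Half height of the keeper's upright round black handle: 16 mm diameter, 42 mm tall (104 to 146 mm above the bench), on the long end, 65 mm from the pivot. With the keeper closed it lies on the line from the drum's axis through the pivot, farther out.
- bearing: Bystander: steel bearing ring, 62 mm across, 18 mm high, lying flat near the hub; origin at the centre of its underside.
- sleeve: Bystander: aluminium spacer sleeve, 38 mm across, 60 mm high, standing near the hub; origin at the centre of its underside.
- shell: Bystander: red headlamp shell, an open bowl 170 mm across and 110 mm high; origin at the centre of its underside.
- tin: Bystander: grey grease tin, 70 mm across, 110 mm high; origin at the centre of its underside.
- wrench: Bystander: spanner 190 mm long, lying flat along its x axis.
- driver: Bystander: screwdriver 200 mm long, lying along its x axis.
- mallet: Bystander: hammer 260 mm long, lying along its x axis.
Things that resemble listed ones, but are neither listed nor needed, are in the scene too. Of the things that look like the carrier, the smallest one is meant.

How it is judged (in metres and radians):
On the way, in this order (a step that is already met when the one before it is completed fails the run):
1. the carrier has dropped home on the hub with the keeper still open (z of carrier in the frame of hub below 0.0858 m and horizontal distance between carrier and hub_axis below 0.005 m and angle between carrier's own z axis and vertical below 0.035 rad and value of joint keeper above 0.6 rad), for 0.2 s.
2. the keeper is swung over the rim to its stop, the carrier still home (z of carrier in the frame of hub below 0.0858 m and horizontal distance between carrier and hub_axis below 0.005 m and angle between carrier's own z axis and vertical below 0.035 rad and value of joint keeper below 0.15 rad), for 0.2 s.
At the end, for the whole second after the job is handed in: The carrier lies home and at rest on the hub's rim (its underside within 2.8 mm of the rim, within 5 mm of the axis, within 2 degrees of level), the keeper is within 0.15 rad of its stop over the rim, and each of the seven bystanders is within 40 mm of where it began (all of step 2 and linear speed of carrier below 0.02 m/s and distance of each of bearing, sleeve, shell, tin, wrench, driver, mallet from where it was at the start of the episode below 0.04 m); the robot touches nothing.
It fails at once if one of the bystanders is moved by more than 40 mm (distance of any of bearing, sleeve, shell, tin, wrench, driver, mallet from where it was at the start of the episode above 0.04 m).
It also fails if it takes over 67 s, if anything falls off the work surface, if the arm or the gripper's body presses on something with over 40 N, if the wrist force passes 120 N, or if a joint passes its speed limit or range.

## Working session

There is one attempt and no reset: what is moved stays moved. The work goes in short steps, Python scripts to look and compute and a shell command to move; the robot and the scene stay as the last step left them, time stands still between calls to the robot, and variables do not carry over. Pictures are saved under pics/ and viewed, and the job is handed in when it is done.

```bash
ls; mkdir -p pics; python3 - <<'E'
from plant import bot,capture,camera_params
import cv2
for n in ["scene","side","wrist"]:
    p=camera_params(n); print(n,p)
    cv2.imwrite(f"pics/{n}0.png",capture(n)[:,:,::-1])
print(bot.get_obs())
E
```

```text
pics
scene {'fx': 490.21467602698823, 'fy': 490.21467602698823, 'cx': 289.96728288996474, 'cy': 205.54760086186232, 'k1': -0.05248155749225886, 'rvec': array([ 1.96257432,  1.12516147, -0.577796  ]), 'tvec': array([-264.70059873, -182.32334013, 1717.96152006])}
side {'fx': 418.8541498684353, 'fy': 418.8541498684353, 'cx': 282.35134771315336, 'cy': 204.2820724158167, 'k1': -0.0564629725653637, 'rvec': array([ 0.39890414, -2.69550429,  1.31955411]), 'tvec': array([ 518.47801229,  174.70878384, 1088.68225433])}
wrist {'fx': 299.75480384746146, 'fy': 299.75480384746146, 'cx': 278.35340049891244, 'cy': 213.91980178121355, 'k1': -0.003915073218586936, 'rvec': array([-2.37978515,  1.66703953,  0.23616755]), 'tvec': array([-523.25295427,  -32.76989159,  391.06718977])}
{'time': 0.15, 'joint_positions': array([-1.36800794e+00,  3.42562811e-01,  1.52476460e+00,  1.80665717e-05,
        1.27539865e+00, -1.46012131e-01]), 'dq': array([-7.12343991e-06, -1.74308428e-03, -3.71170551e-03,  1.83429621e-03,
        3.65132588e-04,  1.65245185e-03]), 'tau': array([ 2.08445905e-03, -4.31468296e+01, -2.44353658e+01,  7.16153998e-02,
        5.37563651e-02, -7.54071357e-05]), 'tool_pos': array([ 179.3831719 , -493.05157583,  189.21608386]), 'tcp_rot': array([-3.14141066e+00,  1.11883181e-03, -1.22200097e+00]), 'contact_force': array([-1.040943  ,  0.25259879, -0.04105024]), 'moment': array([-0.01343541, -0.02003353, -0.0434255 ]), 'grip_width': 91.37558945414908}
```

View pics/scene0.png

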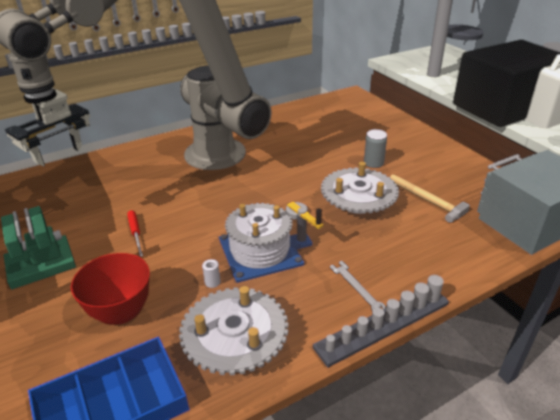

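View pics/side0.png

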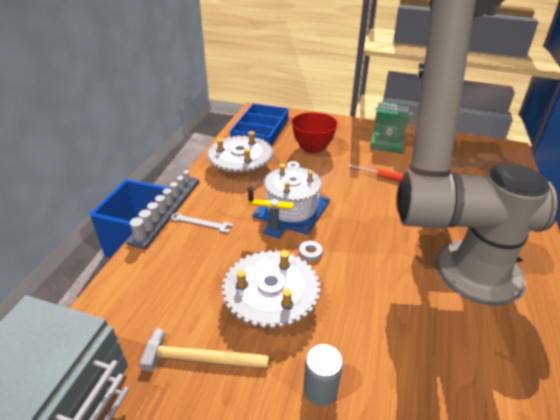

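View pics/wrist0.png

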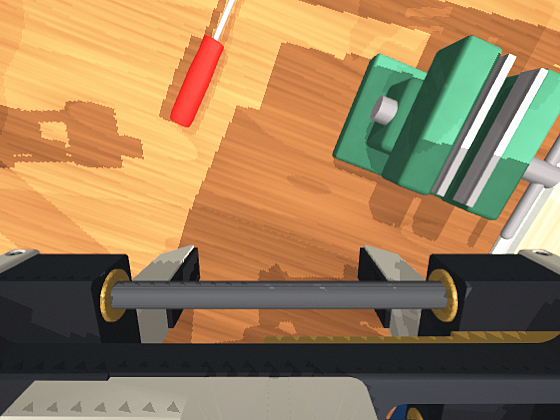

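Carrier lookalikes are scene (258,222) on the drum, (233,325) large on the bench and (360,190) on the bench. By the description it is the smallest one, on the drum. Next a close crop to check this.

```bash
cat > h.py <<'E'
import numpy as np,cv2
from plant import bot,capture,camera_params
def ray(n,uv,p=None):
    p=p or camera_params(n)
    R,_=cv2.Rodrigues(np.array(p['rvec']));t=np.array(p['tvec'])
    d=np.array([(uv[0]-p['cx'])/p['fx'],(uv[1]-p['cy'])/p['fy']]);s=d.copy()
    for _ in range(20): s=d/(1+p['k1']*(s@s))
    return -R.T@t, R.T@np.array([s[0],s[1],1])
def plane(n,uv,z,p=None):
    c,d=ray(n,uv,p); return c+d*(z-c[2])/d[2]
def proj(n,X,p=None):
    p=p or camera_params(n)
    R,_=cv2.Rodrigues(np.array(p['rvec']));q=R@np.array(X,float)+np.array(p['tvec'])
    s=q[:2]/q[2]; s=s*(1+p['k1']*(s@s)); return s*p['fx']+[p['cx'],p['cy']]
def tri(a,ua,b,ub):
    A=np.zeros((3,3));y=np.zeros(3)
    for n,u in((a,ua),(b,ub)):
        c,d=ray(n,u);d/=np.linalg.norm(d);P=np.eye(3)-np.outer(d,d);A+=P;y+=P@c
    return np.linalg.solve(A,y)
E
python3 - <<'E'
import cv2
a=cv2.imread('pics/scene0.png')[190:280,200:340];b=cv2.imread('pics/side0.png')[155:245,230:350]
cv2.imwrite('pics/c1.png',cv2.resize(a,None,fx=5,fy=5,interpolation=cv2.INTER_CUBIC))
cv2.imwrite('pics/c2.png',cv2.resize(b,None,fx=6,fy=6,interpolation=cv2.INTER_CUBIC))
E
```

```text
(no output)
```

View pics/c1.png

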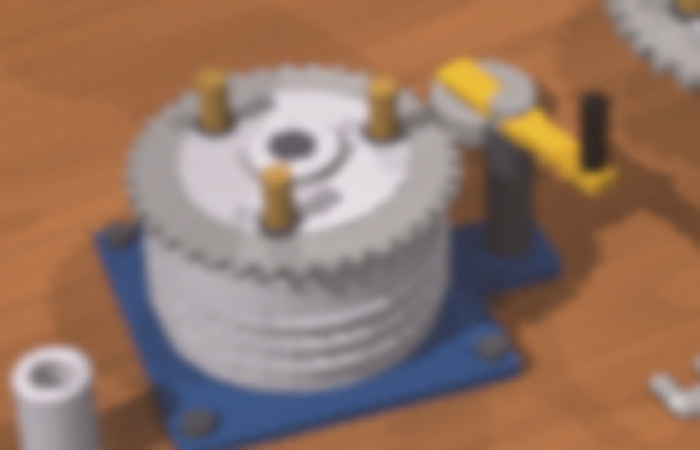

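View pics/c2.png

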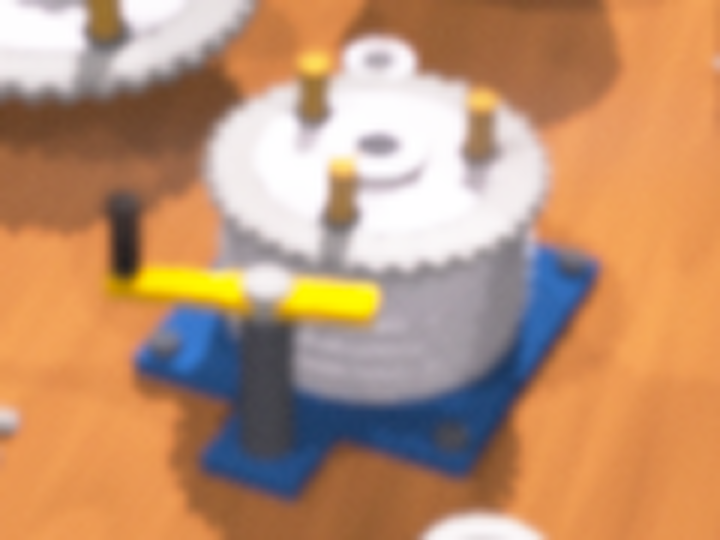

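The crops show the chosen carrier proud on the drum, with stud tops at scene (242,205), (276,207) and (255,224). The keeper arm is open, with its black handle top at scene (319,209) and side (250,189).

```bash
python3 - <<'E'
from h import *
for n,L in (("scene",[(242.4,205),(276.4,207),(255.4,224.4)]),("side",[(282.5,165.3),(310.5,171.3),(287.2,182.8)])):
    P=np.array([plane(n,u,133) for u in L]);c=P.mean(0);print(n,P.round(1).tolist(),c.round(1),[round(float(np.degrees(np.arctan2(*(q-c)[1::-1]))),1) for q in P],np.linalg.norm(P-c,axis=1))
print('boss',plane('scene',(258.4,219),111),plane('side',(293,179.2),111))
print('handle',plane('scene',(319,209.2),146),plane('side',(250.3,188.5),146))
print('pivot',plane('scene',(297.5,207.5),106),plane('side',(274.3,202.5),106))
print('tip', plane('scene',(289.5,205),104.5),plane('side',(293,205),104.5))
print('bearing',plane('side',(311,250),18),'sleeve',plane('scene',(210.6,264.8),60),plane('side',(292.5,165.5),60))
E
```

```text
scene [[497.2, -122.4, 133.0], [548.6, -52.2, 133.0], [584.9, -130.0, 133.0]] [ 543.6 -101.5  133. ] [-155.8, 84.2, -34.6] [50.79000908 49.54520926 50.18343709]
side [[581.1, -132.1, 133.0], [495.0, -126.0, 133.0], [543.3, -50.0, 133.0]] [ 539.8 -102.7  133. ] [-35.4, -152.6, 86.2] [50.74234028 50.5086334  52.81519447]
boss [ 543.70743282 -101.73766271  111.        ] [ 540.42543387 -102.92076613  111.        ]
handle [625.46396252  25.12810396 146.        ] [625.02380716  23.02187684 146.        ]
pivot [545.88768827  11.46914732 106.        ] [561.15846379  12.69367932 106.        ]
tip [5.23902524e+02 1.17888278e-01 1.04500000e+02] [510.3346709    6.24768993 104.5       ]
bearing [439.71130109  72.58917638  18.        ] sleeve [ 585.37503021 -254.2053945    60.        ] [ 581.02241761 -250.54802036   60.        ]
```

```bash
python3 -m jog '{"xyz":[[1,0.85,0],[1,0.85,0],[1,0.85,0],[1,0.85,0],[1,0.85,0],[1,0.85,0],[1,0.85,0],[1,0.85,0],[1,0.85,0],[1,0.85,0]],"angular":[[0,0,1],[0,0,1],[0,0,1],[0,0,1],[0,0,1],[0,0,1],[0,0,0],[0,0,0],[0,0,0],[0,0,0]]}' 1
```

```text
time: 1.15
tool_pos: [382.7, -316.5, 186.3]
tcp_rot: [-3.14, 0.006, -0.573]
contact_force: [0.7, -0.6, 0.7]
grip_width: 16.3
```

```bash
python3 -m jog '{"xyz":[[0.9,0.8,0.1],[0.9,0.8,0.1],[0.9,0.8,0],[0.9,0.8,0],[0.9,0.8,0],[0.9,0.8,0],[0.9,0.8,0],[0.9,0.8,0],[0.9,0.8,0],[0.7,0.6,0]],"angular":[[0,0,-0.3],[0,0,0],[0,0,0],[0,0,0],[0,0,0],[0,0,0],[0,0,0],[0,0,0],[0,0,0],[0,0,0]]}' 1
python3 - <<'E'
from h import *
p=camera_params('wrist');print(bot.get_obs()['tool_pos'])
cv2.imwrite('pics/w1.png',capture('wrist')[:,:,::-1])
cv2.imwrite('pics/s1.png',capture('side')[:,:,::-1])
for X in [(541.8,-102,111),(582.8,-130.7,133),(496,-125,133),(546,-51,133)]: print(proj('wrist',X,p))
E
```

```text
time: 2.15
tool_pos: [564.6, -151.1, 187.4]
tcp_rot: [-3.14, 0.013, -0.604]
contact_force: [0.1, 0.3, -0.5]
grip_width: 0.3
[ 564.64367884 -151.07527836  187.42944057]
[228.37036416 183.43676015]
[283.01884124 188.48482258]
[198.75173707 237.83198708]
[189.56395677 133.77893588]
```

View pics/w1.png

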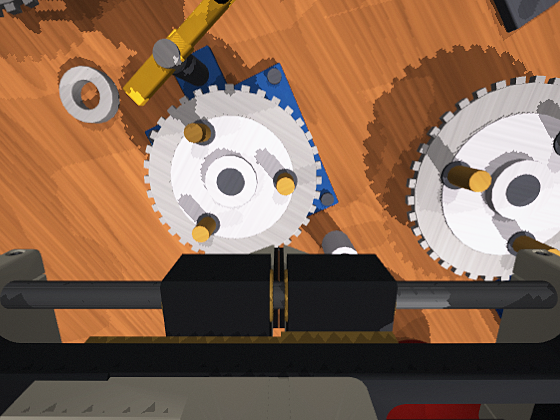

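View pics/s1.png

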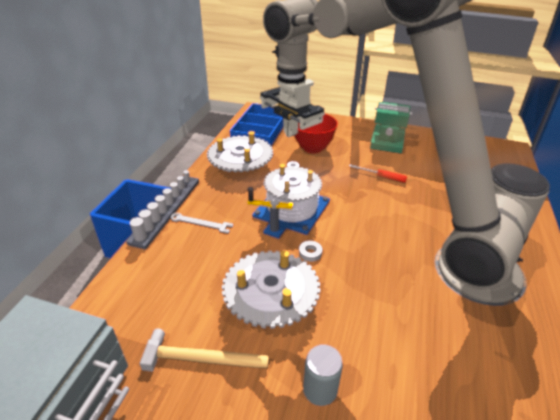

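Wrist view: the target stud top is at (285,184), against a prediction of (283,188), and the boss is at (230,181), so the position holds. Next is to descend behind that stud, on its clockwise side.

```bash
python3 -m jog '{"xyz":[[-0.1,-0.2,-0.9],[0,0,-0.9],[0,0,-0.9],[0,0,-0.7],[0,0,-0.3],[0,0,0]],"angular":[[0,0,0],[0,0,0],[0,0,0],[0,0,0],[0,0,0],[0,0,0]]}' 1
python3 - <<'E'
from h import *
print(proj('side',bot.get_obs()['tool_pos']))
for n in('side','scene'):
    cv2.imwrite(f'pics/{n}2.png',cv2.resize(capture(n)[120:290,180:350,::-1],None,fx=3.4,fy=3.4))
E
```

```text
time: 2.85
tool_pos: [559.5, -157.3, 110.2]
tcp_rot: [3.141, 0.014, -0.603]
contact_force: [0.0, 0.1, 0.2]
grip_width: 0.3
[291.63430258 168.56898331]
```

View pics/side2.png

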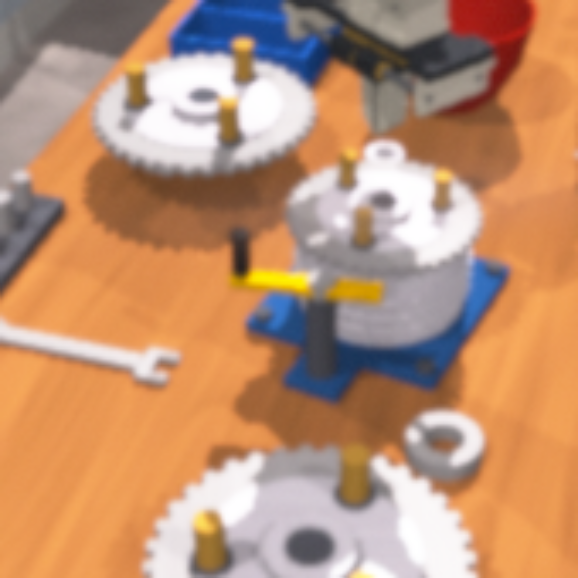

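View pics/scene2.png

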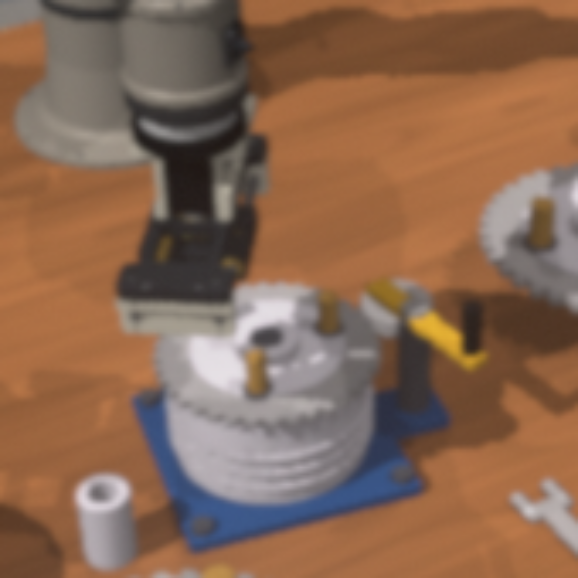

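```bash
python3 - <<'E'
from h import *
T=bot.get_obs()['tool_pos'];print(T)
for n in('side','scene'):
    im=capture(n)[:,:,::-1].copy(); 
    u=proj(n,T);print(n,u)
    x,y=int(u[0]),int(u[1]); c=cv2.resize(im[y-50:y+40,x-50:x+50],None,fx=6,fy=6,interpolation=cv2.INTER_CUBIC)
    cv2.circle(c,(int((u[0]-x+50)*6),int((u[1]-y+50)*6)),3,(0,0,255),-1)
    cv2.imwrite(f'pics/{n}3.png',c)
E
```

```text
[ 560.35543461 -157.36753136  111.30442311]
side [291.39396735 168.19968901]
scene [241.25890327 229.54271913]
```

View pics/side3.png

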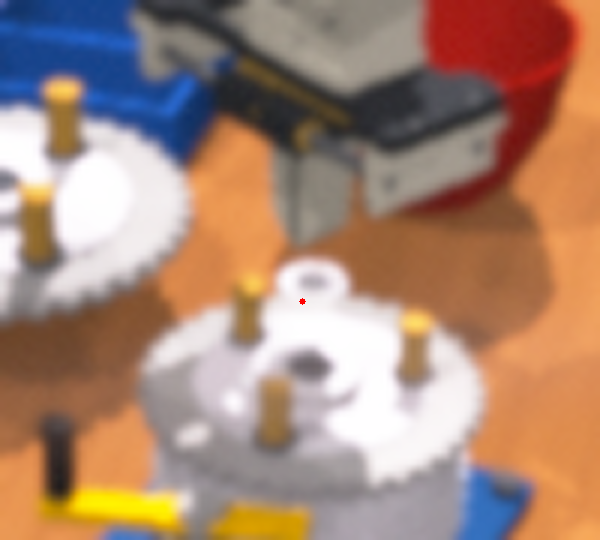

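View pics/scene3.png

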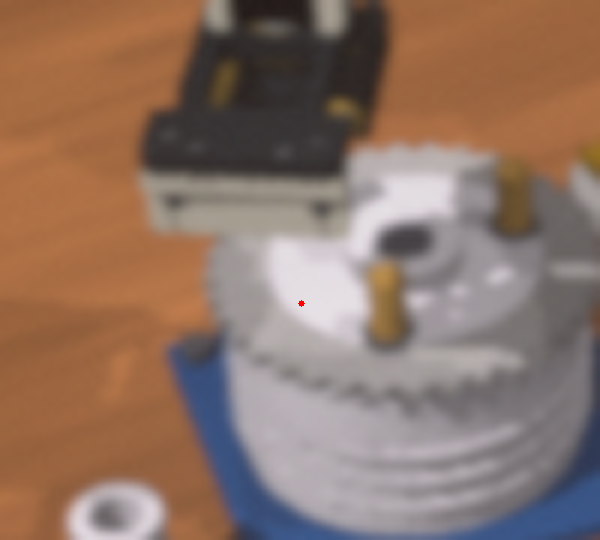

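```bash
python3 - <<'E'
from h import *
o=bot.get_obs();T=o['tool_pos']
for dz in(0,19,30,66):
    print(dz,[proj(n,T+[0,0,dz]).round(1) for n in('side','scene','wrist')])
cv2.imwrite('pics/w3.png',capture('wrist')[:,:,::-1])
c,d=ray('side',(291.4,158.3))
for z in (111,125,140): print(plane('side',(291.4,158.3),z))
p=camera_params('wrist');R,_=cv2.Rodrigues(p['rvec']);print('cam',-R.T@p['tvec'],R[2])
E
```

```text
0 [array([291.2, 168. ]), array([241.4, 229.5]), array([278.1, 242. ])]
19 [array([291.4, 162.7]), array([240.9, 223.4]), array([277.8, 252.9])]
30 [array([291.5, 159.5]), array([240.6, 219.8]), array([277.5, 260.2])]
66 [array([291.8, 149. ]), array([239.6, 207.7]), array([276.4, 291.8])]
[ 575.55211168 -212.32506788  111.        ]
[ 569.84222208 -190.33545011  125.        ]
[ 563.72448323 -166.77514535  140.        ]
cam [605.87049353 -96.14985725 306.59170231] [-0.16458346 -0.21976745 -0.9615688 ]
```

View pics/w3.png

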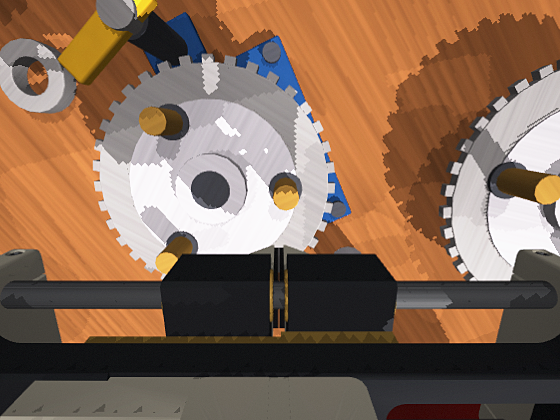

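```bash
python3 - <<'E'
from h import *
for X in [(541.8,-102,111),(582.8,-130.7,133),(496,-125,133),(546,-51,133)]: print(proj('wrist',X))
for uv,z in (((212,189),111),((286,198),133),((166,259),133),((153,121),133)): print(plane('wrist',uv,z))
E
```

```text
[207.55642625 192.56529329]
[282.66618143 201.02206187]
[165.38365384 268.56079665]
[147.4769272  122.43821166]
[ 545.74348562 -101.77334857  111.        ]
[ 585.46965807 -130.29561414  133.        ]
[ 500.66020553 -120.14327281  133.        ]
[549.05467744 -52.17706744 133.        ]
```

```bash
python3 - <<'E'
from h import *
T=np.array([179.4,-493,189.3])
a=-1.222
for s in(-46,46):
  for dz in (0,19,30): print(s,dz,proj('scene',T+[s*np.cos(a),s*np.sin(a),dz]).round(1))
cv2.imwrite('pics/g0.png',cv2.resize(cv2.imread('pics/scene0.png')[80:190,0:120],None,fx=5,fy=5))
E
```

```text
-46 0 [ 78.3 161.8]
-46 19 [ 76.5 155.7]
-46 30 [ 75.4 152.2]
46 0 [ 46.6 176.1]
46 19 [ 44.4 169.9]
46 30 [ 43.2 166.2]
```

View pics/g0.png

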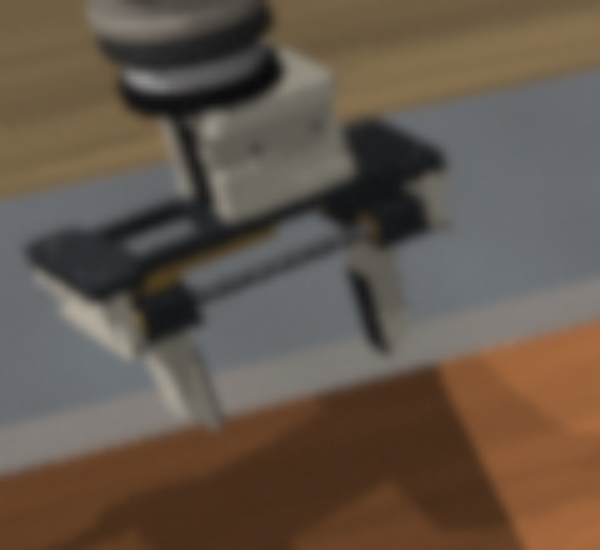

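```bash
python3 -m jog '{"xyz":[[0.25,0.2,0.1],[0.2,0.2,0.05],[0.15,0.2,0],[0.15,0.2,0],[0.15,0.2,0],[0.15,0.2,0]],"angular":[[0,0,0],[0,0,0],[0,0,0],[0,0,0],[0,0,0],[0,0,0]]}' 1
python3 - <<'E'
from h import *
print(bot.get_obs()['contact_force'])
cv2.imwrite('pics/w4.png',capture('wrist')[:,:,::-1])
im=capture('side')[:,:,::-1]
cv2.imwrite('pics/side4.png',cv2.resize(im[110:210,230:340],None,fx=6,fy=6,interpolation=cv2.INTER_CUBIC))
E
```

```text
time: 3.7
tool_pos: [584.7, -131.3, 116.9]
tcp_rot: [-3.141, 0.008, -0.602]
contact_force: [-0.1, -0.5, 0.0]
grip_width: 0.6
[-0.05645493 -0.4973048   0.02278019]
```

View pics/w4.png

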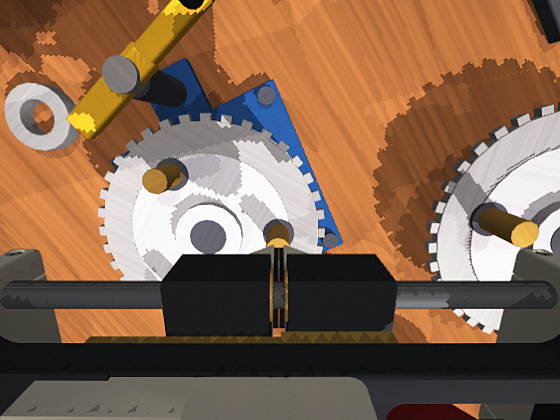

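View pics/side4.png

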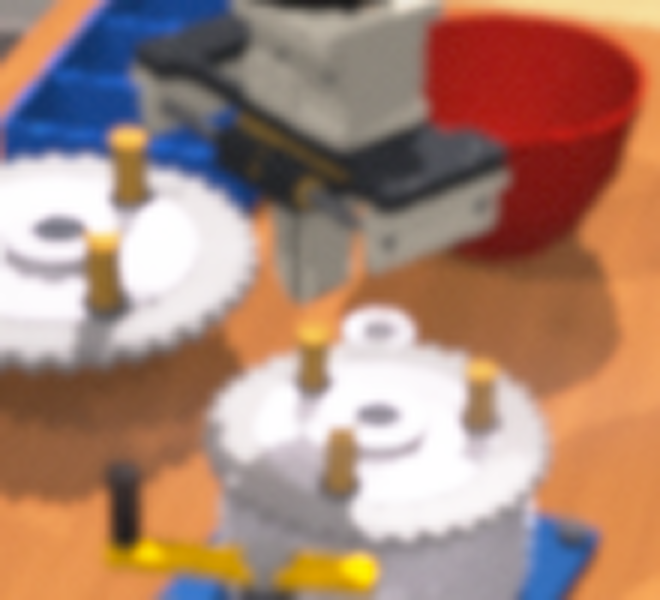

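```bash
python3 - <<'E'
from h import *
T=bot.get_obs()['tool_pos'];print(T,bot.get_obs()['tcp_rot'])
for dz in(0,20,30,35,40): print(dz,proj('side',T+[0,0,dz]).round(1),proj('wrist',T+[0,0,dz]).round(1))
print(plane('wrist',(277,241),133))
print(plane('wrist',(155,181),133))
E
```

```text
[ 584.79010786 -131.05630001  116.83526215] [-3.14042788  0.00768735 -0.60136591]
0 [281.1 169.9] [278.2 241.9]
20 [281.2 164.2] [277.9 253.5]
30 [281.3 161.3] [277.7 260.2]
35 [281.3 159.8] [277.6 263.8]
40 [281.3 158.4] [277.5 267.6]
[ 588.21120797 -125.02116006  133.        ]
[549.30159779 -51.73983157 133.        ]
```

```bash
python3 - <<'E'
from h import *
S=[(370,215),(497,165)];C=[(152,235),(345,232)]
T=np.array([560.3,-157.4,111.3]);a=-.603
for s in S:
  for c in C:
    us=(241+s[0]/6,118+s[1]/6);uc=(191+c[0]/6,179+c[1]/6)
    X=tri('side',us,'scene',uc)
    r=X-T; print(s,c,X.round(0),'res',(proj('side',X)-us).round(1),(proj('scene',X)-uc).round(1),'tool',round(r[0]*np.cos(a)+r[1]*np.sin(a)),round(-r[0]*np.sin(a)+r[1]*np.cos(a)),r[2].round())
E
```

```text
(370, 215) (152, 235) [ 534. -204.  143.] res [ 1.4 -1.1] [1.7 1.4] tool 5 -53 32.0
(370, 215) (345, 232) [ 545. -148.  153.] res [-6.5  5. ] [-7.6 -6.3] tool -18 -1 42.0
(497, 165) (152, 235) [ 497. -214.  150.] res [-6.9  5.8] [-8.2 -7.5] tool -20 -82 38.0
(497, 165) (345, 232) [ 509. -155.  161.] res [-15.3  11.7] [-16.7 -15.3] tool -43 -27 49.0
```

```bash
python3 - <<'E'
from h import *
T=np.array([560.3,-157.4,111.3]);a=-.603
ex=np.array([np.cos(a),np.sin(a),0]);ey=np.array([-np.sin(a),np.cos(a),0])
for h in(50,66,80):
  for sx in(-95,95):
    for sy in(-37,37):
      X=T+ex*sx+ey*sy+[0,0,h];print(h,sx,sy,proj('side',X).round(0),proj('scene',X).round(0))
E
```

```text
50 -95 -37 [323. 163.] [231. 190.]
50 -95 37 [304. 172.] [260. 191.]
50 95 -37 [281. 138.] [217. 238.]
50 95 37 [262. 145.] [250. 240.]
66 -95 -37 [324. 159.] [231. 185.]
66 -95 37 [304. 167.] [260. 186.]
66 95 -37 [281. 133.] [216. 232.]
66 95 37 [262. 140.] [249. 234.]
80 -95 -37 [324. 154.] [231. 180.]
80 -95 37 [304. 163.] [260. 181.]
80 95 -37 [281. 129.] [216. 227.]
80 95 37 [262. 136.] [249. 229.]
```

The fingers really end about 35 mm above the reported TCP. Side and scene views agree on this, and no contact was felt. I'll back off, go lower, and check again by picture.

```bash
python3 -m jog '{"xyz":[[-0.4,-0.6,0],[-0.4,-0.6,0],[-0.1,-0.1,-0.4],[0,0,-0.5],[0,0,-0.5],[0,0,-0.3],[0,0,0]],"angular":[[0,0,0],[0,0,0],[0,0,0],[0,0,0],[0,0,0],[0,0,0],[0,0,0]]}' 1
python3 - <<'E'
from h import *
T=bot.get_obs()['tool_pos'];print(T)
for n in('side','scene'):
    im=capture(n)[:,:,::-1].copy();u=proj(n,T+[0,0,33]);x,y=int(u[0]),int(u[1]); c=cv2.resize(im[y-40:y+50,x-50:x+50],None,fx=5,fy=5,interpolation=cv2.INTER_CUBIC)
    cv2.circle(c,(250,200),3,(0,0,255),-1)
    cv2.imwrite(f'pics/{n}5.png',c)
a=cv2.imread('pics/side5.png');b=cv2.imread('pics/scene5.png')
cv2.imwrite('pics/b5.png',cv2.resize(np.vstack([a,b])[:, :],None,fx=.66,fy=.66))
E
```

```text
time: 4.5
tool_pos: [563.3, -160.5, 78.8]
tcp_rot: [-3.141, 0.01, -0.604]
contact_force: [-0.9, -0.2, -0.9]
grip_width: 0.7
[ 563.3446825  -160.48473053   78.75115515]
```

View pics/b5.png

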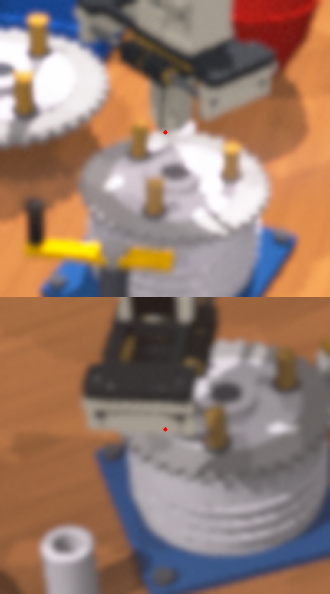

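```bash
python3 -m jog '{"xyz":[[0.2,0.2,0],[0.2,0.25,0],[0.2,0.25,0],[0.15,0.2,0]],"angular":[[0,0,0],[0,0,0],[0,0,0],[0,0,0]]}' 1
python3 - <<'E'
from h import *
cv2.imwrite('pics/w6.png',capture('wrist')[:,:,::-1])
im=capture('side')[:,:,::-1]
cv2.imwrite('pics/side6.png',cv2.resize(im[110:210,230:340],None,fx=6,fy=6,interpolation=cv2.INTER_CUBIC))
print(bot.get_obs()['contact_force'],bot.get_obs()['tool_pos'])
E
```

```text
time: 5.0
tool_pos: [581.0, -142.3, 81.3]
tcp_rot: [3.141, 0.005, -0.603]
contact_force: [-1.1, -4.4, 2.2]
grip_width: 0.1
[-0.7569025  -0.90667982  0.13768625] [ 581.13652015 -141.56434073   81.0487691 ]
```

View pics/w6.png

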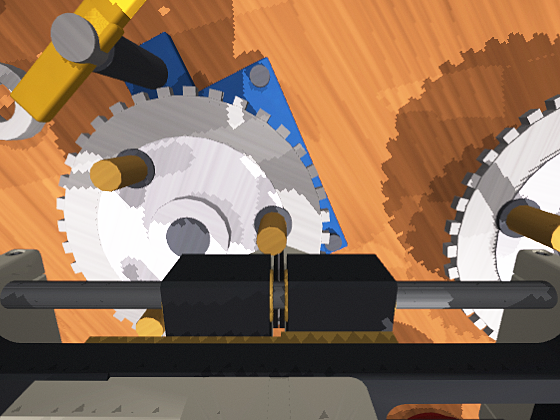

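View pics/side6.png

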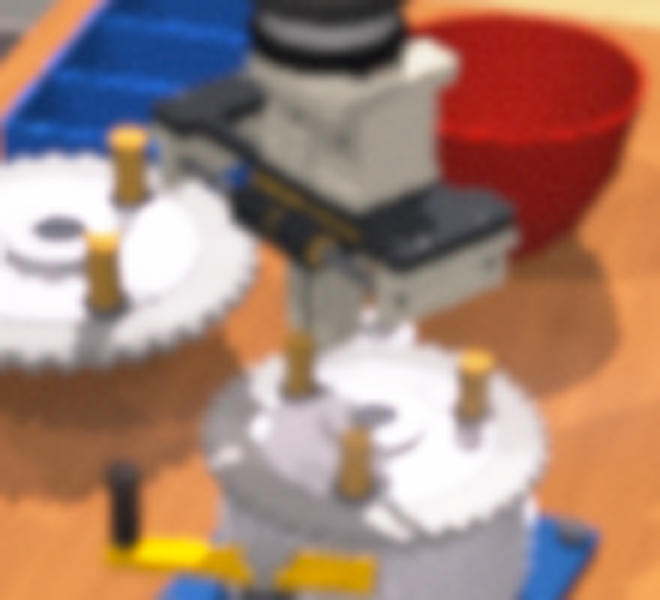

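Contact made (about 4.5 N) and the carrier has begun turning CCW. Stud tops are now at wrist (271,240) and (104,174).

```bash
python3 - <<'E'
from h import *
C=np.array([543,-102])
for n,u in (('wrist',(271,240)),('wrist',(104,174)),('wrist',(149,328)),('side',(280,167)),('side',(309.3,169.8)),('side',(289.3,181.8))):
    P=plane(n,u,133)[:2];d=P-C;print(n,P.round(1),np.linalg.norm(d).round(1),np.degrees(np.arctan2(d[1],d[0])).round(1))
E
```

```text
wrist [ 590.5 -122.2] 51.6 -23.1
wrist [543.7 -49.3] 52.7 89.2
wrist [ 504.3 -126.7] 45.9 -147.5
side [ 585.5 -121.1] 46.6 -24.2
side [ 500.1 -132.6] 52.7 -144.5
side [539.  -56.4] 45.7 95.0
```

```bash
python3 -m jog '{"xyz":[[0.13,0.14,0],[0.12,0.15,0],[0.11,0.15,0],[0.1,0.16,0],[0.09,0.17,0],[0.08,0.17,0],[0.07,0.18,0],[0.06,0.18,0]],"angular":[[0,0,0.8],[0,0,0.8],[0,0,0.8],[0,0,0.7],[0,0,0.7],[0,0,0.7],[0,0,0.7],[0,0,0.7]]}' 1
python3 - <<'E'
from h import *
cv2.imwrite('pics/w7.png',capture('wrist')[:,:,::-1])
im=capture('side')[:,:,::-1]
cv2.imwrite('pics/side7.png',cv2.resize(im[110:210,230:340],None,fx=6,fy=6,interpolation=cv2.INTER_CUBIC))
E
```

```text
time: 5.9
tool_pos: [595.0, -124.0, 82.5]
tcp_rot: [3.128, 0.007, 0.04]
contact_force: [-3.7, -13.9, 2.6]
grip_width: 0.4
```

View pics/w7.png

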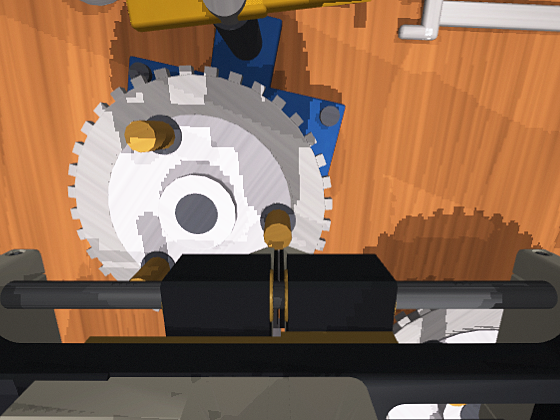

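View pics/side7.png

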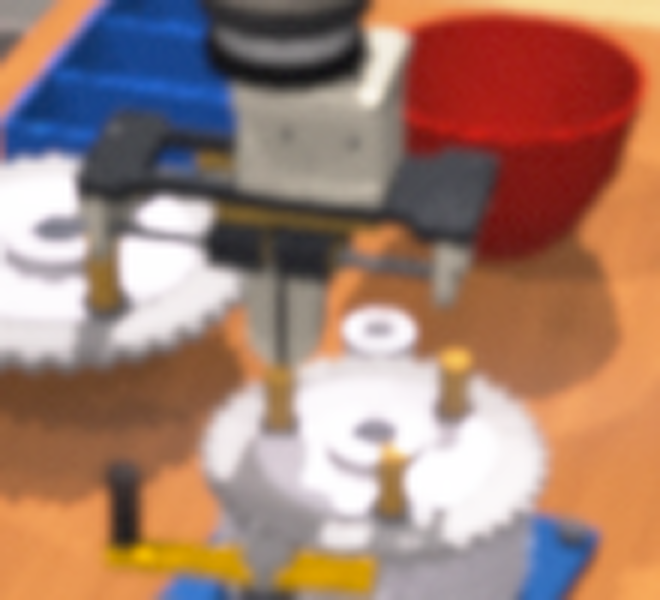

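The side view shows the boss hole about 16 crop pixels lower (415→432), and the push force rose to 14 N. It looks dropped. I'll back off a little and measure.

```bash
python3 -m jog '{"xyz":[[-0.1,-0.5,0],[0,-0.5,0.5],[0,0,1],[0,0,1],[0,0,0.5]],"angular":[[0,0,0],[0,0,0],[0,0,0],[0,0,0],[0,0,0]]}' 1
python3 - <<'E'
from h import *
cv2.imwrite('pics/w8.png',capture('wrist')[:,:,::-1])
im=capture('side')[:,:,::-1];im2=capture('scene')[:,:,::-1]
cv2.imwrite('pics/side8.png',cv2.resize(im[155:245,230:350],None,fx=6,fy=6,interpolation=cv2.INTER_CUBIC))
cv2.imwrite('pics/scene8.png',cv2.resize(im2[190:280,200:340],None,fx=5,fy=5,interpolation=cv2.INTER_CUBIC))
E
```

```text
time: 6.5
tool_pos: [591.8, -145.1, 144.3]
tcp_rot: [3.132, 0.009, 0.037]
contact_force: [-0.1, -0.2, -1.0]
grip_width: 0.5
```

View pics/side8.png

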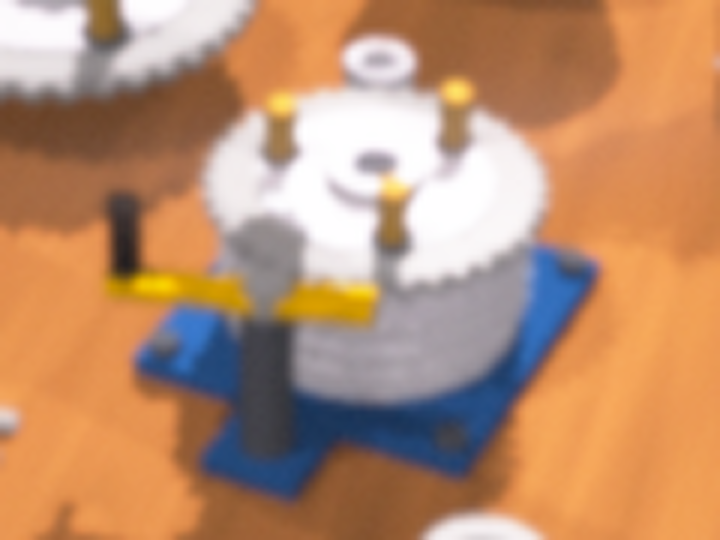

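View pics/scene8.png

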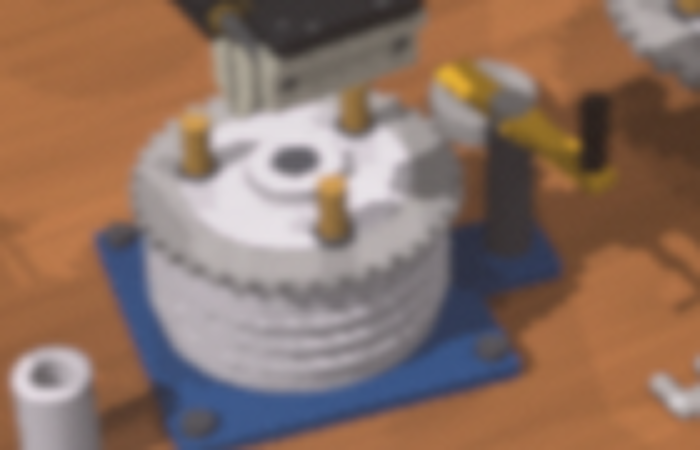

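View pics/w8.png

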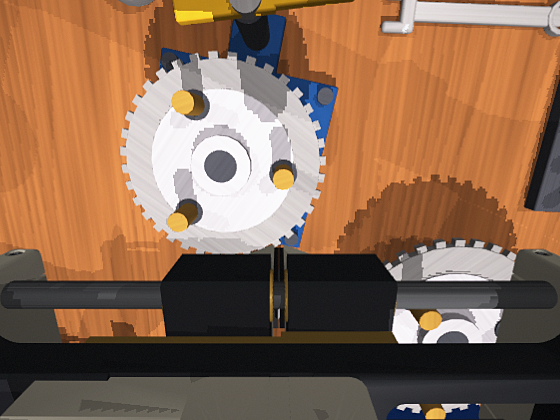

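```bash
python3 - <<'E'
from h import *
print(tri('side',(293,179.2),'scene',(258.4,219)),tri('side',(292.7,182),'scene',(259,222)))
for z in (111,101): print(plane('side',(292.7,182),z),plane('scene',(259,222),z),plane('wrist',(220,166),z))
print('handle base',plane('side',(250.5,201),104),plane('scene',(319,224),104))
print(tri('side',(250.3,188.5),'scene',(319,209.2)))
E
```

```text
[ 541.31395205 -101.82200627  110.51789325] [ 541.80870031 -100.94122482  101.02300408]
[537.4996009  -88.96901818 111.        ] [ 555.3699402  -106.06575343  111.        ] [546.54808549 -98.41874245 111.        ]
[ 541.02602806 -102.8862398   101.        ] [ 543.75191202 -100.53009964  101.        ] [544.55035904 -99.78706628 101.        ]
handle base [625.84946679  23.29401209 104.        ] [630.65972055  23.30707542 104.        ]
[625.17063385  24.50987937 146.52217715]
```

The carrier is home: the boss top went from z 110.5 to 101.0 and stayed centred. Next, the keeper handle.

```bash
python3 -m jog '{"xyz":[[0.3,1,0],[0.3,1,0],[0.3,1,0],[0.3,1,0],[0.3,1,0],[0.3,1,0],[0.1,0.6,0],[0,0,0]],"angular":[[0,0,1],[0,0,0],[0,0,0],[0,0,0],[0,0,0],[0,0,0],[0,0,0],[0,0,0]]}' 1
python3 - <<'E'
from h import *
print(bot.get_obs()['tool_pos'])
cv2.imwrite('pics/w9.png',capture('wrist')[:,:,::-1])
for X in[(625.2,24.3,146),(562,14,105)]: print(proj('wrist',X))
E
```

```text
time: 7.45
tool_pos: [625.2, -6.5, 132.6]
tcp_rot: [3.14, 0.025, 0.146]
contact_force: [-0.2, -1.2, 0.5]
grip_width: 0.5
[625.22060817  -6.53903123 132.61450464]
[283.32497394 201.87742325]
[199.47745363 189.886704  ]
```

View pics/w9.png

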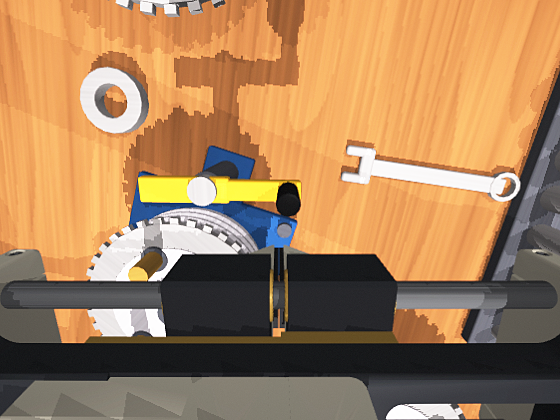

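Wrist view: black handle top at (288,205) and pivot knob at (202,189), both close to prediction. Next is to descend beside the handle.

```bash
python3 -m jog '{"xyz":[[0.2,-0.2,-0.6],[0,0,-0.7],[0,0,-0.6],[0,0,-0.5],[0,0,0]],"angular":[[0,0,0],[0,0,0],[0,0,0],[0,0,0],[0,0,0]]}' 1
python3 - <<'E'
from h import *
im=capture('side')[:,:,::-1];im2=capture('scene')[:,:,::-1]
cv2.imwrite('pics/side10.png',cv2.resize(im[135:245,210:350],None,fx=5,fy=5,interpolation=cv2.INTER_CUBIC))
cv2.imwrite('pics/scene10.png',cv2.resize(im2[170:270,230:370],None,fx=5,fy=5,interpolation=cv2.INTER_CUBIC))
E
```

```text
time: 8.0
tool_pos: [628.2, -16.6, 79.4]
tcp_rot: [3.139, 0.028, 0.141]
contact_force: [-0.3, -0.7, 0.1]
grip_width: 0.6
```

View pics/side10.png

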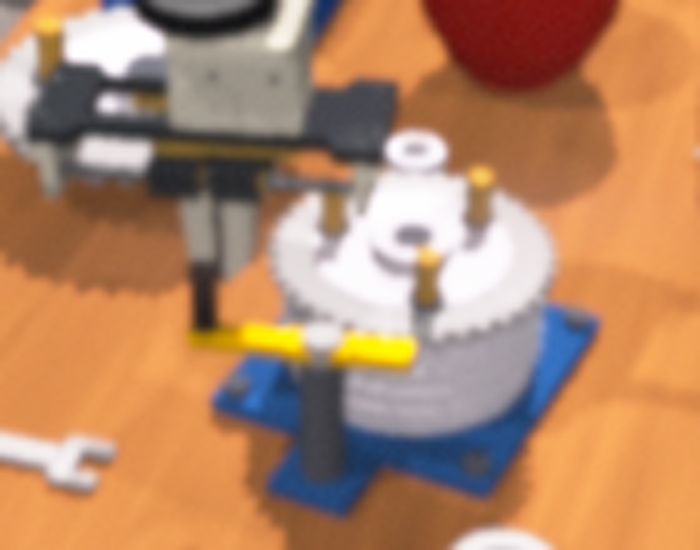

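View pics/scene10.png

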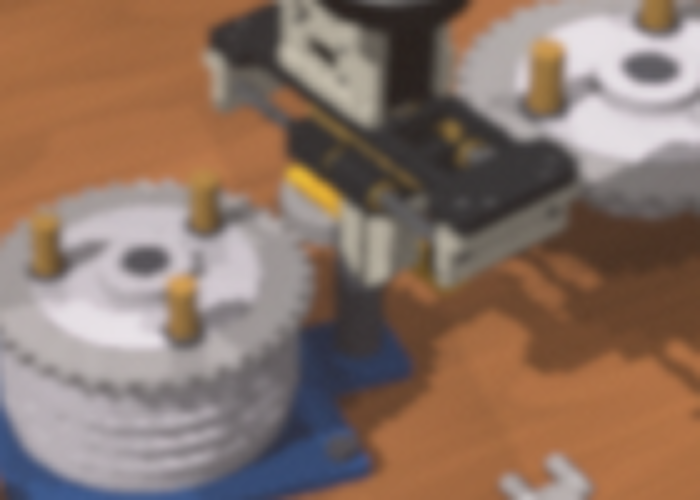

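```bash
python3 -m jog '{"xyz":[[0,0.3,0],[0,0.3,0],[0,0.3,0],[0,0.3,0],[0.02,0.35,0],[-0.02,0.35,0],[-0.05,0.35,0],[-0.09,0.34,0]],"angular":[[0,0,0],[0,0,0],[0,0,0],[0,0,0],[0,0,1],[0,0,1],[0,0,1],[0,0,1]]}' 1
python3 - <<'E'
from h import *
im=capture('side')[:,:,::-1];im2=capture('scene')[:,:,::-1]
cv2.imwrite('pics/side11.png',cv2.resize(im[135:245,210:350],None,fx=5,fy=5,interpolation=cv2.INTER_CUBIC))
cv2.imwrite('pics/w11.png',capture('wrist')[:,:,::-1])
E
```

```text
time: 8.9
tool_pos: [627.0, 37.1, 83.5]
tcp_rot: [3.133, 0.024, 0.576]
contact_force: [0.4, -2.4, -0.0]
grip_width: 0.6
```

View pics/side11.png

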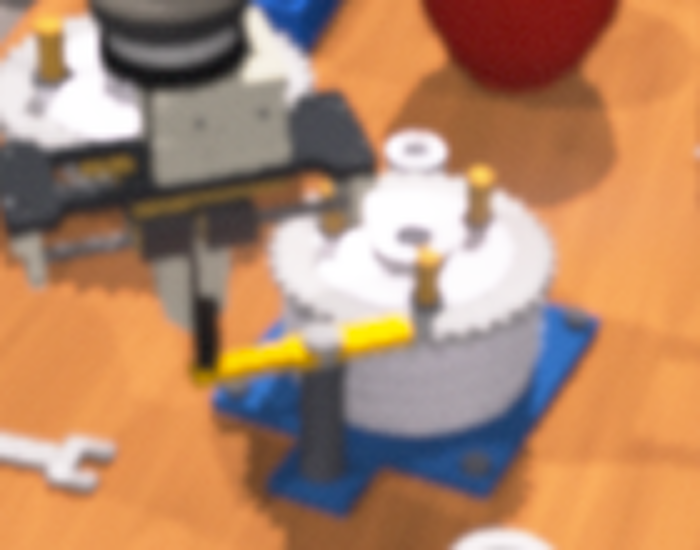

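View pics/w11.png

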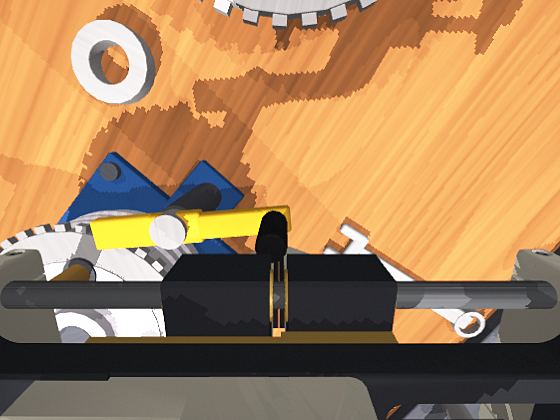

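The handle is moving with the tool: it is centred on the fingers at wrist (275,235) and the push is 2.4 N. Continuing the arc.

```bash
python3 -m jog '{"xyz":[[-0.14,0.32,0],[-0.18,0.3,0],[-0.21,0.28,0],[-0.23,0.26,0],[-0.25,0.24,0],[-0.27,0.21,0]],"angular":[[0,0,1],[0,0,1],[0,0,1],[0,0,1],[0,0,1],[0,0,1]]}' 1
python3 - <<'E'
from h import *
im=capture('side')[:,:,::-1]
cv2.imwrite('pics/side12.png',cv2.resize(im[135:245,210:350],None,fx=5,fy=5,interpolation=cv2.INTER_CUBIC))
cv2.imwrite('pics/w12.png',capture('wrist')[:,:,::-1])
E
```

```text
time: 9.65
tool_pos: [605.3, 68.6, 84.3]
tcp_rot: [3.126, 0.019, 1.2]
contact_force: [2.5, -0.7, -0.7]
grip_width: 0.6
```

View pics/side12.png

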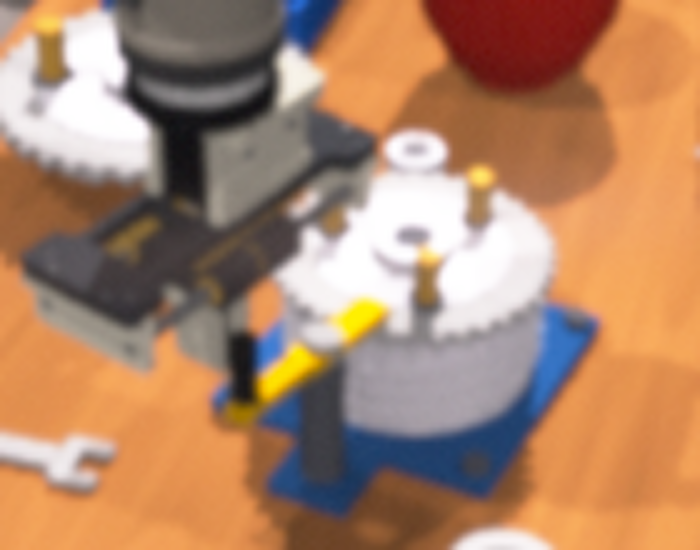

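View pics/w12.png

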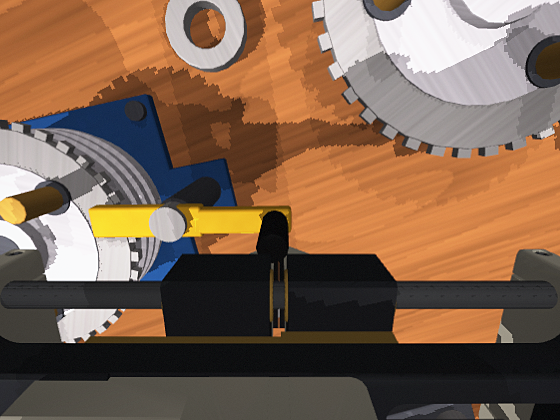

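```bash
python3 -m jog '{"xyz":[[-0.28,0.2,0],[-0.3,0.17,0],[-0.2,0.1,0],[-0.15,0.05,0]],"angular":[[0,0,1],[0,0,0.9],[0,0,0.4],[0,0,0]]}' 1
python3 - <<'E'
from h import *
im=capture('side')[:,:,::-1]
cv2.imwrite('pics/side13.png',cv2.resize(im[135:245,210:350],None,fx=5,fy=5,interpolation=cv2.INTER_CUBIC))
E
```

```text
time: 10.15
tool_pos: [594.2, 76.2, 85.5]
tcp_rot: [3.11, 0.02, 1.426]
contact_force: [11.8, -2.8, -7.9]
grip_width: 0.5
```

View pics/side13.png

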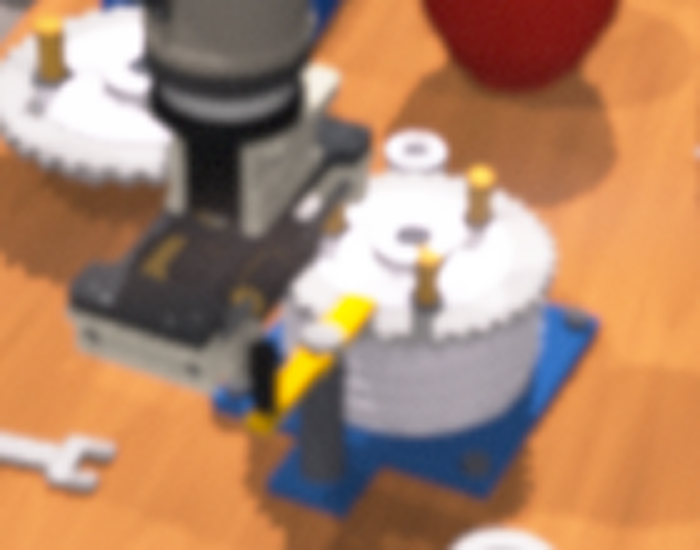

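The force rose to 12 N near the expected stop angle. One more gentle nudge, then I'll back off and measure.

```bash
python3 -m jog '{"xyz":[[-0.2,0.05,0],[-0.2,0.05,0]],"angular":[[0,0,0],[0,0,0]]}' 1
python3 -m jog '{"xyz":[[0.5,-0.1,0],[0.7,-0.1,0],[0.5,0,0.5],[0,0,1],[0,0,1],[0,0,1],[0,0,0]],"angular":[[0,0,0],[0,0,0],[0,0,0],[0,0,0],[0,0,0],[0,0,0],[0,0,0]]}' 1
python3 - <<'E'
from h import *
im=capture('side')[:,:,::-1];im2=capture('scene')[:,:,::-1]
cv2.imwrite('pics/side14.png',cv2.resize(im[155:245,230:350],None,fx=6,fy=6,interpolation=cv2.INTER_CUBIC))
cv2.imwrite('pics/scene14.png',cv2.resize(im2[180:280,220:360],None,fx=5,fy=5,interpolation=cv2.INTER_CUBIC))
cv2.imwrite('pics/w14.png',capture('wrist')[:,:,::-1])
E
```

```text
time: 10.4
tool_pos: [595.1, 75.9, 86.2]
tcp_rot: [3.092, 0.018, 1.412]
contact_force: [15.1, -2.9, -11.0]
grip_width: 0.4
time: 11.1
tool_pos: [632.5, 70.1, 158.2]
tcp_rot: [3.092, 0.015, 1.373]
contact_force: [-0.4, 0.3, -0.1]
grip_width: 0.6
```

View pics/side14.png

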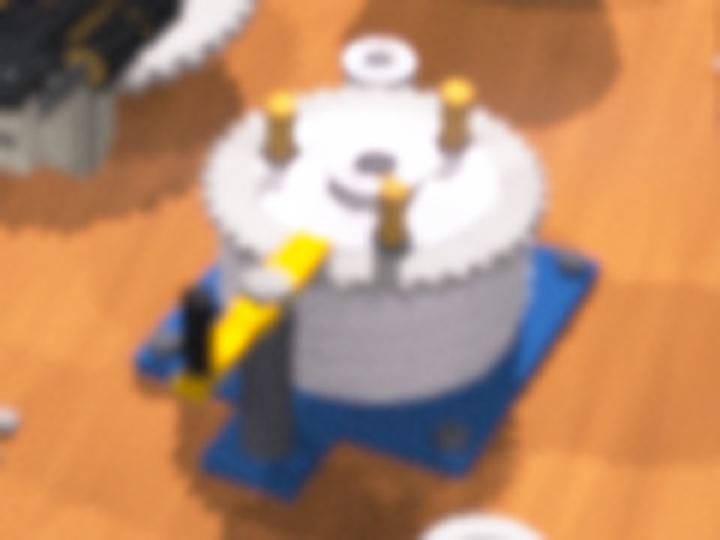

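View pics/scene14.png

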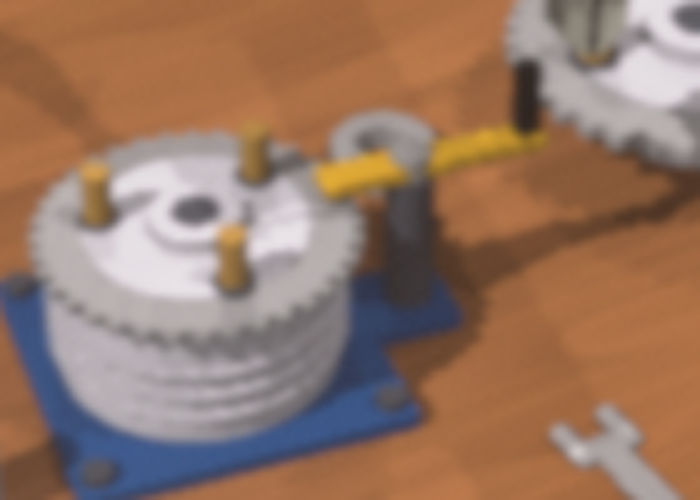

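View pics/w14.png

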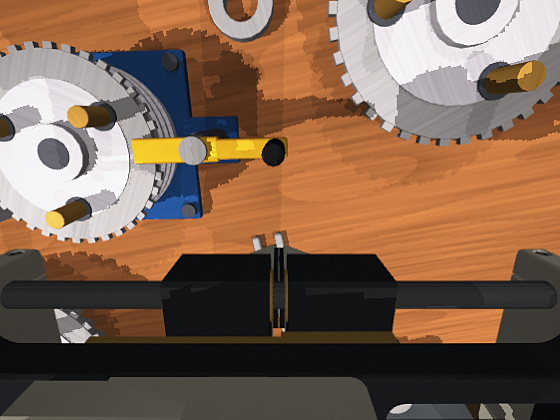

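```bash
python3 - <<'E'
from h import *
H=tri('side',(230+198/6,155+292/6),'scene',(220+526/5,180+65/5));print('handle top',H)
w=lambda u,z:plane('wrist',u,z)[:2]
h=w((274,152),146);p=w((193,150),107);t=w((133,150),104.5);b=w((52,155),101)
g=lambda a,b:np.degrees(np.arctan2(*(b-a)[::-1])).round(1)
print(h,p,t,b,'axis->pivot',g(b,p),'tip->pivot',g(t,p),'pivot->handle',g(p,h),'axis->handle',g(b,h))
print('boss',tri('side',(292.7,182),'scene',(220+196/5,180+210/5)))
C=np.array([541.8,-101.5]);print(g(C,H[:2]), np.linalg.norm(H[:2]-C))
E
```

```text
handle top [572.68390617  76.80703764 145.87293745]
[572.90444207  79.95717158] [563.35831999  15.69283249] [554.17171511 -32.2978992 ] [ 545.06827903 -101.10526155] axis->pivot 81.1 tip->pivot 79.2 pivot->handle 81.6 axis->handle 81.3
boss [ 541.88824869 -100.59572994  101.09207743]
80.2 180.96191680187397
```

The axis, pivot and handle line up within about 1°, and the boss is still at z 101. One last scene check on the bystanders.

```bash
python3 - <<'E'
from h import *
cv2.imwrite('pics/scene15.png',capture('scene')[:,:,::-1])
E
```

```text
(no output)
```

View pics/scene15.png

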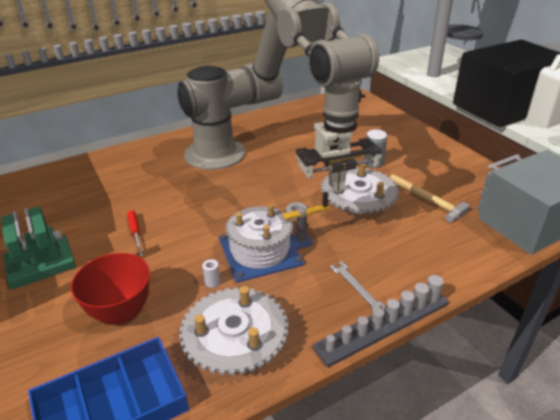

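The bystanders visible in this view are where they began: shell (113,290), sleeve (211,273), tin (376,148), spanner (358,288), driver (136,232) and hammer (430,197). The gripper is clear of everything.

```bash
python3 -c "
from plant import bot
print(bot.get_obs()['contact_force']);bot.close_job()"
```

```text
[-0.42297223 -0.39978997  0.02074905]
the job is handed in; nothing more can be done
```

The carrier is home on the hub and the keeper is swung over its rim to the stop. I handed the job in at about 11.4 s of the 67 s allowed.

- **Carrier:** I pushed it counter-clockwise by one brass stud with the fingers closed. It dropped after a few tens of degrees: the top of the boss went from z 110.5 to 101.0 mm. It was still at 101.1 mm and centred after the keeper was closed.
- **Keeper:** I pushed the handle round until the force rose to about 15–19 N against the stop. Axis, pivot and handle then lined up to within about 1°. The short end read about 2° off, and the limit is 8.6°.
- **Bystanders:** the six visible in the last scene picture are where they started. The bearing is hidden in that view and appears only in other pictures. It looked undisturbed, and I never worked near it.
- **At hand-in:** the gripper was well clear of everything, with under 1 N on the tool.

**Disagreement:** the pictures showed the fingertips about 33 mm above the reported TCP. My first push therefore passed over the stud without touching it, and I worked lower to correct for it.

**Other differences:** positions from the wrist camera differed from the other two by about 3–5 mm.

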